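Reset the striker screw of a flatbread press

TASK

The flatbread press on the worktop no longer switches on when it is shut, because the striker screw at its front stops short of the roller switch below. Slacken the brass jam nut, turn the black hex-headed screw clockwise until the switch's orange pointer stands in the green band - just clicked, and never pushed on past the green into the red - then do the jam nut up again as tight as it was. Leave the glass, the spice jar, the mug and the kitchen timer standing where they are, and let go of the press.

Things in the scene. Friction and masses are not known exactly. Their poses are not given: they have to be found in the camera images.
- press: Electric flatbread press, shut, fixed to the worktop: cream base 220 x 220 mm, two round steel plates 208 mm across, a flat steel bar over them; 320 mm long. Origin: on the worktop under its middle, z up; its front, with the striker, looks along its own -x, towards the robot. Black handle low at the front left: x = -0.095, y = 0.06 to 0.16, top at z = 0.092.
- striker_axis (a point): Point on the upright striker axis (x = -0.150, y = 0 of the press), centre of the top face of the round steel eye, 62 mm across, 100 mm above the worktop; axes as the press's. From the bottom up on this axis: lever roller, screw stem, eye, keyed steel washer (z = 0.100 to 0.103), brass jam nut, black screw head. No other part of the press near it is higher than the eye.
- jam_nut (a joint): Turn of the jam nut, rad. As found and tight: -0.05 to 0.05. Grows as it is slackened, counter-clockwise from above; stops at -0.15 and 2.2. Below 0.45 it bites and locks the screw (about 2 N m when tight); above 0.5 it is slack; it counts as tight below 0.15. It takes 0.3 N m slack, 0.55 N m tight. Screw and nut do not turn each other (keyed washer between).
- nut_mid (a point): Centre of the brass hexagonal jam nut, 52 mm across flats, 60 mm over corners, 24 mm thick; tight it spans z = 0.103 to 0.127 and rises 1.9 mm per rad of slackening. This point's y axis is square to a pair of flats (another pair every 60 degrees); it lies along the press's y at joint value 0. Grip two flats from above, fingers astride the screw head, fingertips at z = 0.107 to 0.112.
- screw (a joint): Turn of the striker screw, rad. Grows clockwise from above, which screws it down 1.9 mm per rad; range 0 to 4, found at 0.65 to 2.05. Takes 0.06 N m with the nut slack; held fast while it is tight. Its tip meets the roller at about 1.2; from there each rad presses the lever down by about 0.095 rad, so that the pointer is in the middle of the green at about 3.2.
- screw_head (a point): Centre of the screw's black hexagonal head: 34 mm across flats, 39 mm over corners, 20 mm high, white line on top. At screw value s this point is at z = 0.148 - 0.0019 s, 10 mm above the head's underside. Its y axis is square to a pair of flats (another pair every 60 degrees) and lies along the press's y at s = 0. Between head and nut 5 to 11 mm of 18 mm threaded stem show.
- switch_lever (a joint): Angle of the sprung steel roller lever of the black microswitch under the eye, rad: 0 at rest, grows as the screw presses it down, stop at 0.33. Below 0.15 the switch is off; 0.15 to 0.23 (pointer in the green) it has clicked; beyond is overtravel (red), and 0.25 is too far even for a moment. White roller 16 mm across, 20 mm from the pivot.
- pointer_tip (a point): Outer end of the lever's orange pointer, 98 mm from its pivot, at x = -0.150, y = -0.078 of the press, before an upright white plate with a green band 7.6 mm high and a red one below it. Height of this point: 0.074 with the lever at rest, 0.060 at the green's upper edge, 0.056 in its middle, 0.052 at its lower edge.
- glass: Clear drinking glass, 81 mm across, 92 mm high, loose, right of the press; origin at the centre of its underside, z up.
- spice_jar: Spice jar with a dark cap, 41 mm across, 105 mm high, loose, left of the press; origin at the centre of its underside, z up.
- mug: White mug with green leaves, 92 mm across, 95 mm high, 127 mm over its handle, loose, in front of the hob; origin at the middle of its underside, z up.
- timer: Round red and white kitchen timer, 71 mm across, 61 mm high, loose, in front of the hob; origin at the centre of its underside, z up.

How it is judged:
On the way, in this order (a step that is already met when the one before it is completed fails the run):
1. the jam nut is slackened (more than 0.5 rad) while the switch is still off (value of joint jam_nut above 0.5 rad and value of joint switch_lever below 0.15 rad), for 0.2 s.
2. with the nut slack, the screw is turned down until the pointer stands in the green (value of joint jam_nut above 0.45 rad and value of joint switch_lever between 0.15 and 0.23 rad), for 0.2 s.
At the end, for the whole second after the job is handed in: The jam nut is tight again (its value below 0.15 rad), the pointer stands in the green band (lever between 0.15 and 0.23 rad), nut and screw are at rest and let go, and the glass, spice jar, mug and timer stand upright within 30 mm of where they were (value of joint jam_nut below 0.15 rad and value of joint switch_lever between 0.15 and 0.23 rad and velocity of joint each of jam_nut, screw below 0.05 rad/s and distance of each of glass, spice_jar, mug, timer from where it was at the start of the episode below 0.03 m and angle between each of glass, spice_jar, mug, timer's own z axis and vertical below 0.2 rad); the robot touches nothing.
It fails at once if the switch lever is pushed past the green band into overtravel (beyond 0.25 rad) (value of joint switch_lever above 0.25 rad).
It fails at once if the glass is shifted by more than 30 mm or tipped (distance of glass from where it was at the start of the episode above 0.03 m or angle between glass's own z axis and vertical above 0.35 rad).
It fails at once if the spice jar is shifted by more than 30 mm or tipped (distance of spice_jar from where it was at the start of the episode above 0.03 m or angle between spice_jar's own z axis and vertical above 0.35 rad).
It fails at once if the mug is shifted by more than 30 mm or tipped (distance of mug from where it was at the start of the episode above 0.03 m or angle between mug's own z axis and vertical above 0.35 rad).
It fails at once if the kitchen timer is shifted by more than 30 mm or tipped (distance of timer from where it was at the start of the episode above 0.03 m or angle between timer's own z axis and vertical above 0.35 rad).
It also fails if it takes over 61 s, if anything falls off the work surface, if the arm or the gripper's body presses on something with over 40 N, if the wrist force passes 120 N, or if a joint passes its speed limit or range.

ROBOT

A 7-joint arm with a two-finger parallel gripper is mounted at the origin on a cart in front of the work surface, level with it; the furniture and walls round the work are solid. World frame = base frame: x ahead of the robot, y to its left, z up, the work surface at z = 0. Lengths are in m, angles in rad, forces in N, time in s.
With the tool pointing down it reaches from about 0.35 to 0.9 m from the base axis. Payload 8.1 kg.
Tool frame: the origin (TCP) lies at the very end of the fingers, on their centre line; the grasp point (between the pads) lies 19 mm behind it (arm.tcp_to_grasp is the distance from the TCP to the grasp point, in m); z points along the fingers, y is the line along which they close (so a half turn about z gives the same grasp; the last joint's range is limited). The gripper opens to 92 mm and grips with 3 to 60 N. Pads are 19 mm wide; open, the fingers measure 130 mm over their backs; the gripper's body (75 mm by 190 mm) begins 47 mm behind the grasp point.
Start: joints at [-0.103, 0.434, 0.025, 1.573, -0.012, 1.134, -0.075], TCP at [0.625, -0, 0.227] pointing down, gripper open.
Joint ranges: [-2.62, 2.62], [-0.44, 2.09], [-1.27, 1.32], [0.08, 2.57], [-1.32, 4.46], [0.12, 2], [-2.74, 2.74]. Speed limits (rad/s): [2.22, 2.22, 3.01, 3.01, 3.14, 3.14, 3.14].

INTERFACE

Orientations are given as a rotation vector (axis times angle).
In Python, from cell import arm, camrig, order gives the robot as it stands (arm), with the cameras (camrig) and the job (order).
- The arm moves only by the tool run_rows, called by a JSON object that holds its "name" and its "arguments". Schema: {"type":"object","properties":{"offsets":{"type":"array","items":{"type":"object","properties":{"sx":{"type":"number"},"sy":{"type":"number"},"sz":{"type":"number"},"yaw":{"type":"number"},"jaw":{"type":"number"}},"additionalProperties":false,"required":["jaw"]},"minItems":1,"maxItems":10},"grip_force":{"type":"number"},"only":{"type":"string"},"quiet":{"type":"boolean"},"lines":{"type":"string"}},"required":["offsets"],"additionalProperties":false}. offsets is a list of rows, 1 to 10 of them, each an object with the fields sx, sy, sz (the shift in shares of the most that a row can go, 1 being 50 mm), yaw (a turn about the tool's z in normalised numbers (1 is pi rad)), jaw (the opening from 0.0 (shut) to 1.0 (fully open)); a field left out counts as zero (the opening has to be given); each row shifts and turns the commanded pose from where the row before left it, along the tool's axes as they then stand; what a row does not reach is not made up. A row lasts 1/10 s, in which the tool goes at most 0.05 m and 0.15 rad, less where a joint would pass 70% of its speed; a pose out of reach is approached as far as the arm can. The fingers move at their own pace and stop on an object; grip_force is the grip in N (left out, the last holds). Time passes only in rows, so rows that do not move let the fingers close. The tool returns the time, the measured TCP pose, the force, the opening and the grip force at its end. only (a regular expression) keeps the lines of the reply that match it, lines (a string "A,B") keeps lines A to B, and quiet returns only ok. Shift and turn numbers lie between -1 and 1, and a call with a number outside is refused. Input that does not fit is refused with a message, and nothing moves.
- arm.observe(): the state, without advancing time (a new reading comes with each control period).
- camrig.get_image(name): name is "scene" or "side" or "wrist"; returns a dict with "image" (420x560x3 uint8, blue, green, red), "fx", "fy", "cx", "cy" (pixels), "cam_to_world" (4x4, takes a point from camera to world coordinates); the wrist camera has in their place "mount" (4x4, takes a point from camera to tool coordinates, whose origin is the TCP and whose axes are the flange's). Camera axes: x right, y down, z forward; pixel columns grow to the right and rows downward; lengths in m; the calibration is good to about 2 mm. A picture is of the moment at which its call begins: read the wrist's pose just before it. There is no depth.
- order.sign_off(): hands the job in; it is judged then, once.
The state is a dict: "clock": time; "joints": joint angles; "dq": joint speeds; "joint_efforts": joint torques, N m; "position": TCP position; "ee_rot": TCP orientation; "force": force on the tool from outside, world axes, zero at the start; "ft_torque": the same for the moment, N m; "width": opening from 0.0 (shut) to 1.0 (fully open); "gripper_force": force on a finger pad.
Only numpy, scipy, OpenCV 4.12 (cv2) and the standard library are available. Lean on these libraries where they do the work, as an engineer would, in place of code of your own. Each camera call takes 0.05 s, during which the arm holds its last target. There are 200 camera calls.

## Working session

There is one attempt and no reset: what is moved stays moved. The work goes in short steps, Python scripts to look and compute and a tool call to move; the robot and the scene stay as the last step left them, time stands still between calls to the robot, and variables do not carry over. Pictures are saved under pics/ and viewed, at most 10 in all, crops included, and the job is handed in when it is done.

```bash
ls; mkdir -p pics
```

Run:
```python
from cell import arm, camrig, order
import cv2,numpy as np
for n in("scene","side","wrist"):
    s=arm.observe();d=camrig.get_image(n);cv2.imwrite(f"pics/{n}0.png",d["image"])
    print(n,d["fx"],d["fy"],d["cx"],d["cy"]);print(np.round(d.get("cam_to_world",d.get("mount")),4).tolist())
print(s)
```

```text
cell.py
pics
scene 533.8647271748235 533.8647271748235 275.82839168573616 209.02660533926752
[[0.6152, -0.5987, 0.513, -0.2881], [-0.7883, -0.4577, 0.4112, -0.8322], [-0.0114, -0.6573, -0.7535, 1.4314], [0.0, 0.0, 0.0, 1.0]]
side 380.6924279077895 380.6924279077895 275.2308132743514 204.3258247488085
[[-1.0, 0.0069, -0.0051, 0.6096], [0.0079, 0.5082, -0.8612, 0.8394], [-0.0033, -0.8612, -0.5083, 0.6682], [0.0, 0.0, 0.0, 1.0]]
wrist 330.4115235560971 330.4115235560971 279.13283886471453 212.97631444829256
[[-0.0003, -0.9623, -0.272, 0.0728], [1.0, -0.0003, -0.0003, 0.0001], [0.0002, -0.272, 0.9623, -0.1582], [0.0, 0.0, 0.0, 1.0]]
{'clock': 0.1, 'joints': array([-0.10259232,  0.43512766,  0.02498214,  1.57401441, -0.01159927,
        1.13401878, -0.07509416]), 'dq': array([-7.81147579e-05, -1.79974602e-03, -1.01514135e-03, -1.20690307e-03,
        1.85404649e-03,  2.19686453e-04, -3.02562769e-04]), 'joint_efforts': array([ 2.76666542e-03, -6.69124532e+01,  9.87763703e-01, -3.15145969e+01,
       -6.05509384e-02,  3.73947364e-02,  1.19628339e-04]), 'position': array([ 6.24529647e-01, -6.40422689e-05,  2.26036287e-01]), 'ee_rot': array([-2.22088668e+00, -2.22071171e+00,  1.72111600e-03]), 'force': array([-0.61446897, -0.43888712,  0.37241836]), 'ft_torque': array([-0.07323202,  0.0082076 , -0.02228968]), 'gripper_force': 0.0, 'width': 1.0036830214605794}
```

View images.

View pics/scene0.png

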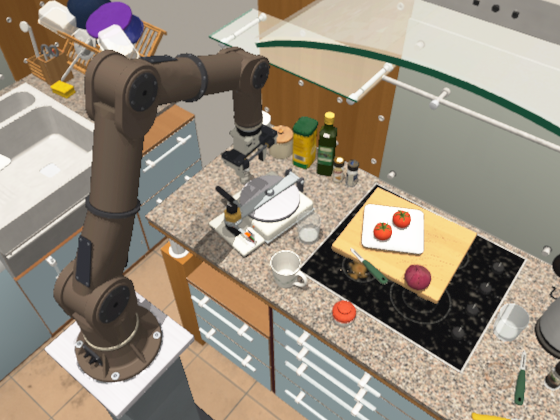

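View pics/wrist0.png

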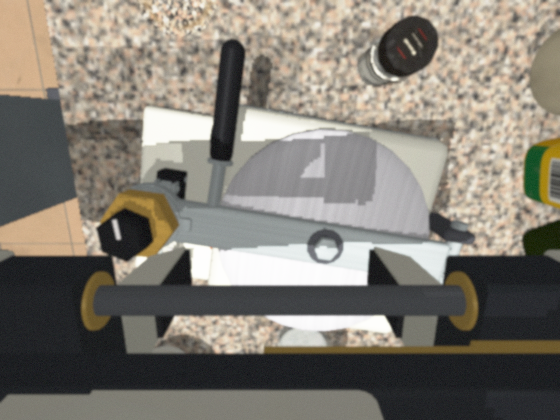

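View pics/side0.png

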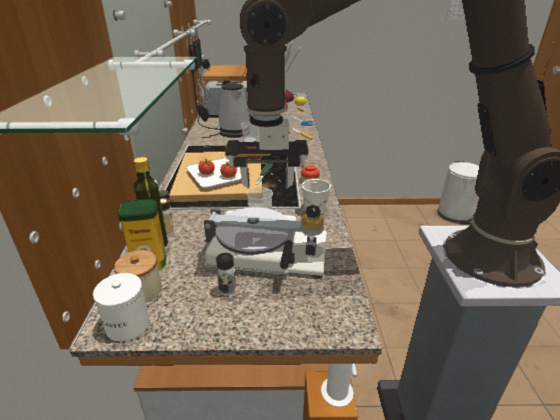

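Run:
```python
import cv2
i=cv2.imread("pics/wrist0.png")[170:275,80:220];cv2.imwrite("pics/c1.png",cv2.resize(i,None,fx=5.5,fy=5.5,interpolation=cv2.INTER_CUBIC))
```

Create h.py:
```python
from cell import arm, camrig, order
import numpy as np
from scipy.spatial.transform import Rotation as R
def snap(n,s=None):
    s=arm.observe();d=camrig.get_image(n)
    if n=="wrist":
        T=np.eye(4);T[:3,:3]=R.from_rotvec(s["ee_rot"]).as_matrix();T[:3,3]=s["position"];T=T@d["mount"]
    else: T=np.array(d["cam_to_world"])
    return d["image"],(d["fx"],d["fy"],d["cx"],d["cy"],T)
def ray(c,u,v,z):
    fx,fy,cx,cy,T=c;r=T[:3,:3]@[(u-cx)/fx,(v-cy)/fy,1];o=T[:3,3];return o+r*(z-o[2])/r[2]
def proj(c,p):
    fx,fy,cx,cy,T=c;q=T[:3,:3].T@(np.array(p)-T[:3,3]);return np.array([fx*q[0]/q[2]+cx,fy*q[1]/q[2]+cy])
```

```text
(no output)
```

View pics/c1.png

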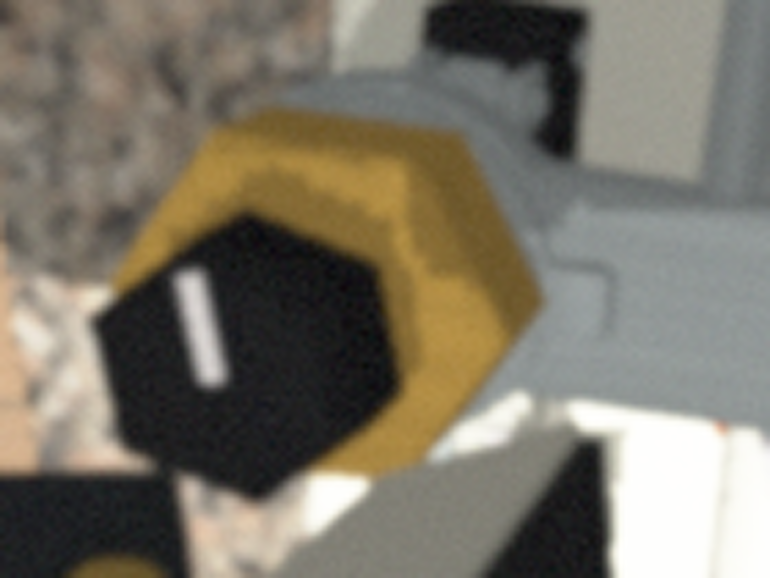

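Run:
```python
from h import *
_,c=snap("wrist")
np.set_printoptions(precision=4,suppress=True)
print("head",ray(c,124,234,.152))
f=lambda x,y:(80+x/5.5,170+y/5.5)
# nut top face corners: 
for p in [(400,150),(505,345),(540,300),(460,135),(225,125)]: print(p,ray(c,*f(*p),.127),ray(c,*f(*p),.103))
a,b=ray(c,147,107,.03),ray(c,446,145,.03);print(a,b,np.arctan2(*(b-a)[1::-1]),np.linalg.norm(b-a))
a,b=ray(c,185,203,.1),ray(c,430,234,.1);print(a,b,np.arctan2(*(b-a)[1::-1]))
print("plate pivot",ray(c,325,245,.1))
```

```text
head [ 0.509  -0.0092  0.152 ]
(400, 150) [0.5235 0.0131 0.127 ] [0.5141 0.0075 0.103 ]
(505, 345) [ 0.5361 -0.0169  0.127 ] [ 0.5279 -0.0252  0.103 ]
(540, 300) [ 0.542  -0.0098  0.127 ] [ 0.5342 -0.0175  0.103 ]
(460, 135) [0.5325 0.0153 0.127 ] [0.5238 0.0099 0.103 ]
(225, 125) [0.4986 0.0168 0.127 ] [0.4868 0.0116 0.103 ]
[0.4894 0.0852 0.03  ] [0.8001 0.0469 0.03  ] -0.12249533551226152 0.3130603850876824
[0.541  0.0016 0.1   ] [ 0.7618 -0.0275  0.1   ] -0.1309759358424676
plate pivot [ 0.6667 -0.0382  0.1   ]
```

Units first: shifts go in shares of 50 mm and turns go in shares of pi rad. So -0.04 m is -0.8, -0.036 m is -0.72, -0.13 rad is -0.0414.

{"name": "run_rows", "arguments": {"offsets": [{"sx":-0.08, "sy":-0.8, "jaw":1}, {"sx":-0.08, "sy":-0.8, "jaw":1}, {"sy":-0.72, "jaw":1}, {"yaw":-0.0414, "jaw":1}, {"yaw":-0.0414, "jaw":1}, {"yaw":-0.0414, "jaw":1}, {"jaw":1}, {"jaw":1}]}}

```text
clock: 1.0
position: [0.509, -0.0081, 0.2267]
ee_rot: [-1.754, -2.606, 0.0]
force: [0.2, 0.7, 0.2]
width: 1.0
gripper_force: 0.0
```

Run:
```python
from h import *
import cv2,pickle
i,c=snap("wrist");pickle.dump(c,open("c2.pkl","wb"));cv2.imwrite("pics/w2.png",i)
p=proj(c,[.508,-.008,.13]);print(p)
u,v=[int(max(0,t)) for t in p-[75,75]]
print(u,v);cv2.imwrite("pics/c2.png",cv2.resize(i[v:v+150,u:u+150],None,fx=4,fy=4,interpolation=cv2.INTER_CUBIC))
```

```text
[278.22075122 213.31548964]
203 138
```

View pics/c2.png

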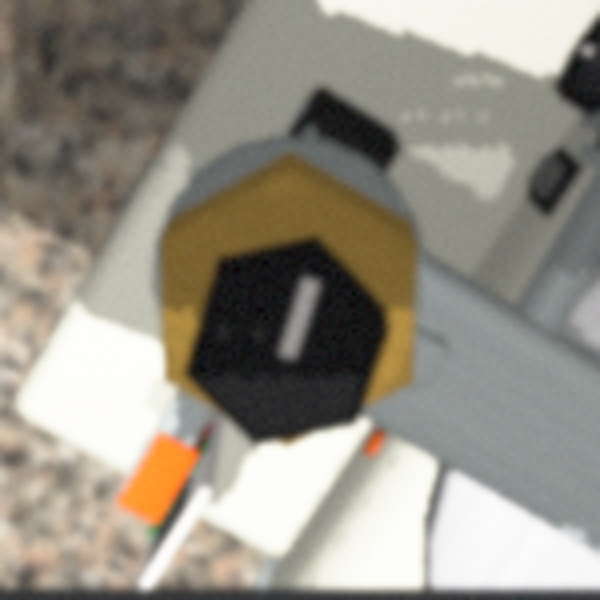

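Run:
```python
from h import *
import cv2,pickle
np.set_printoptions(precision=4,suppress=True)
c=pickle.load(open("c2.pkl","rb"));s=arm.observe();M=R.from_rotvec(s["ee_rot"]).as_matrix()
print(s["position"],"toolx",M[:,0],"tooly",M[:,1])
X=np.array([.508,-.008])
def show(X,yaw,sv):
    k=lambda p:np.round((proj(c,p)-[203,138])*4).astype(int)
    i=cv2.imread("pics/c2.png")
    def poly(r,n,a0,z,col):
        P=[k([X[0]+r*np.cos(a0+t),X[1]+r*np.sin(a0+t),z]) for t in np.arange(n)*2*np.pi/n]
        cv2.polylines(i,[np.array(P)],True,col,1);return np.array(P)
    e=poly(.031,60,0,.1,(255,0,0));print("eye",e.min(0),e.max(0))
    for z in(.103,.127):
        n=poly(.030,6,yaw,z,(0,0,255));print("nut",z,n.tolist())
    zc=.148-.0019*sv
    for z in(zc-.01,zc+.01): print("head",z,poly(.0196,6,yaw-sv,z,(0,255,0)).tolist())
    cv2.imwrite("pics/o.png",i)
show(X,-.13,1.27)
```

```text
[ 0.509  -0.0081  0.2266] toolx [-0.3766  0.9264  0.0001] tooly [ 0.9264  0.3766 -0.0002]
eye [162 125] [441 396]
nut 0.103 [[418, 332], [420, 200], [300, 132], [181, 202], [185, 334], [302, 396]]
nut 0.127 [[428, 366], [430, 224], [300, 150], [170, 226], [175, 368], [302, 436]]
head 0.13558699999999999 [[280, 401], [374, 373], [396, 280], [322, 213], [226, 244], [206, 338]]
head 0.155587 [[278, 438], [379, 408], [404, 308], [324, 237], [219, 269], [199, 371]]
```

View pics/o.png

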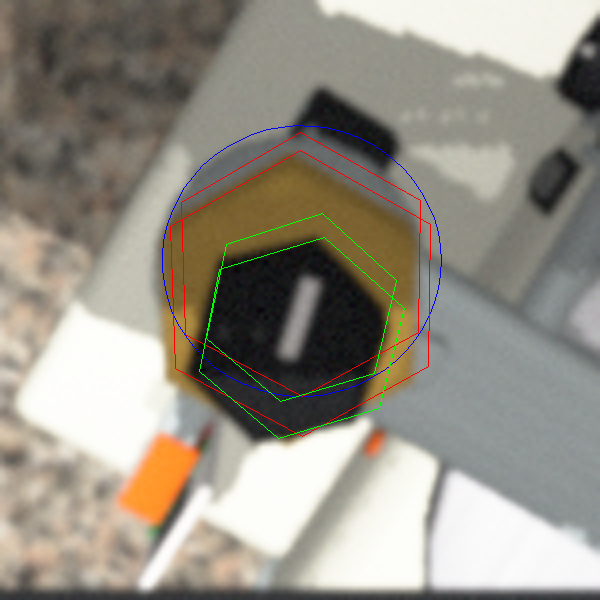

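Run:
```python
from h import *
import pickle
from scipy.optimize import least_squares
c=pickle.load(open("c2.pkl","rb"));s=arm.observe();M=R.from_rotvec(s["ee_rot"]).as_matrix()
H=np.array([[255,440],[360,418],[385,320],[315,238],[222,262],[192,372]])
N=np.array([[413,384],[418,225],[292,155],[162,235],[168,382]])
def hexa(x,r,a,z,n): return np.array([(proj(c,[x[0]+r*np.cos(a+t),x[1]+r*np.sin(a+t),z])-[203,138])*4 for t in np.arange(n)*np.pi/3])
for nm,f,a0 in (("head",lambda q:(hexa(q,.0196,q[2],.1555,6)-H).ravel(),-1.4),("nut",lambda q:(hexa(q,.030,q[2],.127,5)-N).ravel(),-.13)):
    r=least_squares(f,[.508,-.008,a0]);print(nm,r.x,"rms px",np.sqrt(np.mean(r.fun**2))/4, "tool offs",M.T@np.r_[r.x[:2]-s["position"][:2],0])
```

```text
head [ 0.50616159 -0.00942558 -1.47806487] rms px 1.3081007742592636 tool offs [-1.79649604e-04 -3.10402214e-03  4.60422477e-07]
nut [ 0.50683041 -0.01052106 -0.13041263] rms px 1.2076076412547223 tool offs [-1.44636157e-03 -2.89701149e-03  3.54784351e-07]
```

Converted, 0.04 m is 0.8, -0.003 m is -0.06.

{"name": "run_rows", "arguments": {"offsets": [{"sx":-0.02, "sy":-0.06, "sz":0.6, "jaw":1}, {"sz":0.8, "jaw":1}, {"sz":0.7, "jaw":1}, {"sz":0.22, "jaw":1}, {"jaw":1}, {"jaw":0}, {"jaw":0}, {"jaw":0}, {"jaw":0}], "grip_force": 50}}

```text
clock: 1.95
position: [0.5072, -0.0101, 0.1117]
ee_rot: [1.748, 2.608, 0.002]
force: [-0.2, -1.3, 0.2]
width: 0.699
gripper_force: 0.0
```

{"name": "run_rows", "arguments": {"offsets": [{"jaw":0}, {"jaw":0}, {"jaw":0}, {"jaw":0}, {"jaw":0}], "grip_force": 50}}

```text
clock: 2.45
position: [0.5061, -0.0104, 0.1111]
ee_rot: [-1.749, -2.609, 0.001]
force: [-3.1, -1.1, 6.7]
width: 0.566
gripper_force: 49.9
```

Converted, -0.0002 m is -0.004, -0.0001 m is -0.002, -0.08 rad is -0.0255.

{"name": "run_rows", "arguments": {"offsets": [{"sz":-0.002, "yaw":-0.0255, "jaw":0}, {"sz":-0.004, "yaw":-0.0318, "jaw":0}, {"sz":-0.004, "yaw":-0.0318, "jaw":0}, {"sz":-0.004, "yaw":-0.0318, "jaw":0}, {"sz":-0.004, "yaw":-0.0318, "jaw":0}, {"sz":-0.004, "yaw":-0.0318, "jaw":0}, {"sz":-0.004, "yaw":-0.0318, "jaw":0}, {"sz":-0.004, "yaw":-0.0318, "jaw":0}, {"sz":-0.002, "yaw":-0.0159, "jaw":0}, {"jaw":0}], "grip_force": 50}}

```text
clock: 3.45
position: [0.5054, -0.011, 0.1121]
ee_rot: [-0.549, -3.091, 0.002]
force: [-3.3, -3.4, 2.4]
width: 0.559
gripper_force: 49.9
```

{"name": "run_rows", "arguments": {"offsets": [{"jaw":0}, {"jaw":0}, {"jaw":0}]}}

```text
clock: 3.75
position: [0.5054, -0.011, 0.112]
ee_rot: [-0.552, -3.091, 0.003]
force: [-4.0, -3.1, 3.4]
width: 0.56
gripper_force: 49.9
```

```bash
python3 -c "
from h import *
s=arm.observe();print(R.from_rotvec(s['ee_rot']).as_matrix()[:,1],s['force'],s['ft_torque'],s['joints'][6])"
```

```text
[ 0.34597738  0.93824078 -0.0019757 ] [-3.96453897 -3.09016699  3.44250781] [-0.7659666   1.00376542  0.02235883] 0.9939478942414846
```

Converted, -0.025 m is -0.5, 0.077 rad is 0.0245.

{"name": "run_rows", "arguments": {"offsets": [{"jaw":1}, {"jaw":1}, {"jaw":1}, {"jaw":1}, {"jaw":1}, {"sz":-0.5, "yaw":0.0245, "jaw":1}, {"jaw":1}, {"jaw":1}], "grip_force": 30}}

```text
clock: 4.55
position: [0.507, -0.01, 0.1376]
ee_rot: [0.665, 3.069, 0.0]
force: [0.2, -0.1, -0.0]
width: 1.0
gripper_force: 0.0
```

Run:
```python
from h import *
import cv2,pickle
i,c=snap("wrist");pickle.dump(c,open("c3.pkl","wb"));cv2.imwrite("pics/w3.png",i)
s=arm.observe();M=R.from_rotvec(s["ee_rot"]).as_matrix();print(s["position"],np.arctan2(M[1,1],M[0,1]))
cv2.imwrite("pics/c3.png",cv2.resize(i[60:320,110:450],None,fx=2.3,fy=2.3,interpolation=cv2.INTER_CUBIC))
```

```text
[ 0.5065788  -0.01009106  0.13714295] 1.1438458428971197
```

View pics/c3.png

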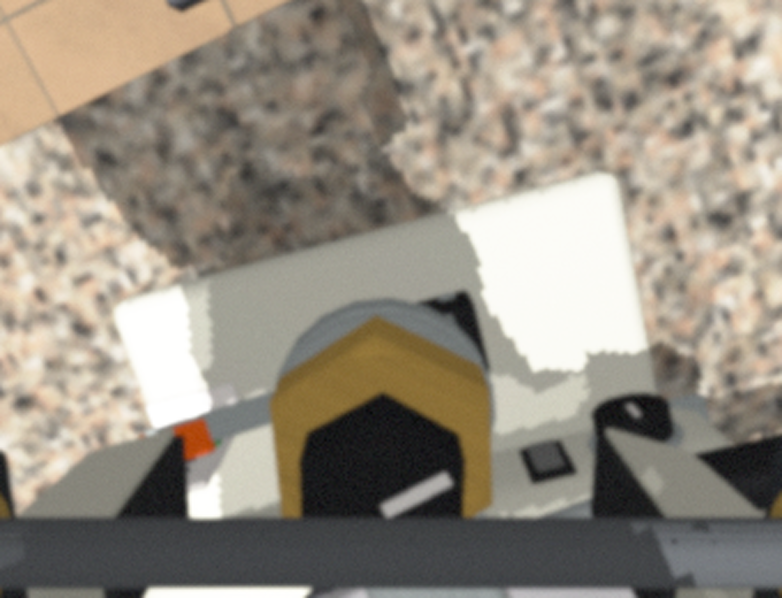

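{"name": "run_rows", "arguments": {"offsets": [{"jaw":0}, {"jaw":0}, {"jaw":0}, {"jaw":0}, {"jaw":0}, {"jaw":0}, {"jaw":0}, {"jaw":0}, {"jaw":0}, {"jaw":0}], "grip_force": 25}}

```text
clock: 5.6
position: [0.5062, -0.0111, 0.1373]
ee_rot: [-0.668, -3.069, 0.002]
force: [-3.0, -5.6, 2.3]
width: 0.371
gripper_force: 25.0
```

Run:
```python
from h import *
s=arm.observe();M=R.from_rotvec(s["ee_rot"]).as_matrix();print(s["joints"][6],np.arctan2(M[1,1],M[0,1]))
```

```text
0.9417306871715677 1.1420696117705833
```

Converted, 0.0003 m is 0.006, 0.0002 m is 0.004, 0.14 rad is 0.0446.

{"name": "run_rows", "arguments": {"offsets": [{"sz":0.004, "yaw":0.0318, "jaw":0}, {"sz":0.006, "yaw":0.0446, "jaw":0}, {"sz":0.006, "yaw":0.0446, "jaw":0}, {"sz":0.006, "yaw":0.0446, "jaw":0}, {"sz":0.006, "yaw":0.0446, "jaw":0}, {"sz":0.006, "yaw":0.0446, "jaw":0}, {"sz":0.006, "yaw":0.0446, "jaw":0}, {"sz":0.006, "yaw":0.0446, "jaw":0}, {"sz":0.006, "yaw":0.0446, "jaw":0}, {"sz":0.004, "yaw":0.0318, "jaw":0}]}}

```text
clock: 6.6
position: [0.5066, -0.0109, 0.1348]
ee_rot: [2.415, 2.008, -0.001]
force: [-3.1, -4.9, 4.1]
width: 0.364
gripper_force: 25.0
```

{"name": "run_rows", "arguments": {"offsets": [{"jaw":0}, {"jaw":0}]}}

```text
clock: 6.8
position: [0.5066, -0.0109, 0.1348]
ee_rot: [2.409, 2.015, -0.001]
force: [-1.2, -3.5, 3.7]
width: 0.367
gripper_force: 25.0
```

Run:
```python
from h import *
import cv2
s=arm.observe();M=R.from_rotvec(s["ee_rot"]).as_matrix();print(s["joints"][6],np.arctan2(M[1,1],M[0,1]))
y=-.13;C=np.array([.5065,-.0102]);ey=np.array([-np.sin(y),np.cos(y)]);t=C-.078*ey;print(t)
for n in("wrist","scene","side"):
    i,c=snap(n);cv2.imwrite(f"pics/{n}4.png",i);print(n,[proj(c,[*t,z]).round(1).tolist() for z in(.074,.06,.056,.052)])
```

```text
-0.2358802368066249 -0.17777387861717017
[ 0.49638854 -0.08754183]
wrist [[283.5, 324.3], [283.3, 313.9], [283.2, 311.1], [283.2, 308.4]]
scene [[248.4, 234.2], [248.6, 236.9], [248.7, 237.7], [248.7, 238.4]]
side [[312.5, 218.1], [312.3, 222.2], [312.2, 223.3], [312.2, 224.5]]
```

Converted, 0.0003 m is 0.006, 0.15 rad is 0.0477.

{"name": "run_rows", "arguments": {"offsets": [{"sz":0.006, "yaw":0.0477, "jaw":0}, {"sz":0.006, "yaw":0.0477, "jaw":0}, {"sz":0.006, "yaw":0.0477, "jaw":0}, {"jaw":0}, {"jaw":0}, {"jaw":0}]}}

```text
clock: 7.55
position: [0.5068, -0.011, 0.1339]
ee_rot: [2.798, 1.427, 0.0]
force: [-0.4, -4.7, 5.1]
width: 0.368
gripper_force: 25.0
```

```bash
python3 - <<'E'
from h import *
s=arm.observe();M=R.from_rotvec(s["ee_rot"]).as_matrix();print(s["joints"][6],np.arctan2(M[1,1],M[0,1]),s["force"],s["ft_torque"])
E
```

```text
-0.6348016370701587 -0.6276944912174252 [-0.35305197 -4.65152218  5.09953607] [-1.07587187  0.40616459 -0.07629966]
```

{"name": "run_rows", "arguments": {"offsets": [{"jaw":1}, {"jaw":1}, {"jaw":1}, {"jaw":1}, {"jaw":1}]}}

```text
clock: 8.05
position: [0.5066, -0.0099, 0.1336]
ee_rot: [-2.798, -1.428, -0.0]
force: [-1.0, 0.3, -0.2]
width: 0.754
gripper_force: 0.0
```

{"name": "run_rows", "arguments": {"offsets": [{"sz":-0.6, "yaw":0.0382, "jaw":1}, {"sz":-0.6, "yaw":0.0382, "jaw":1}, {"yaw":0.0446, "jaw":1}, {"yaw":0.0446, "jaw":1}, {"yaw":0.0446, "jaw":1}, {"jaw":1}]}}

```text
clock: 8.65
position: [0.5066, -0.0099, 0.1937]
ee_rot: [3.11, 0.441, 0.0]
force: [-0.5, -0.5, 0.4]
width: 1.0
gripper_force: 0.0
```

Run:
```python
from h import *
s=arm.observe();M=R.from_rotvec(s["ee_rot"]).as_matrix();print(s["position"],np.arctan2(M[1,1],M[0,1]))
```

```text
[ 0.50660813 -0.00991595  0.19365489] -1.289090411098795
```

Converted, -0.146 rad is -0.0465.

{"name": "run_rows", "arguments": {"offsets": [{"yaw":-0.0465, "jaw":1}, {"yaw":-0.0465, "jaw":1}, {"yaw":-0.0465, "jaw":1}, {"yaw":-0.0465, "jaw":1}, {"yaw":-0.0465, "jaw":1}, {"yaw":-0.0465, "jaw":1}, {"yaw":-0.0465, "jaw":1}, {"yaw":-0.0465, "jaw":1}, {"yaw":-0.0465, "jaw":1}, {"yaw":-0.0465, "jaw":1}]}}

```text
clock: 9.65
position: [0.5066, -0.0101, 0.1936]
ee_rot: [-2.008, -2.416, 0.0]
force: [-0.2, -0.2, 0.2]
width: 1.003
gripper_force: 0.0
```

{"name": "run_rows", "arguments": {"offsets": [{"sx":-0.5, "sy":-0.8, "jaw":1}, {"sx":-0.5, "sy":-0.8, "jaw":1}, {"sx":-0.5, "sy":-0.8, "sz":0.2, "jaw":1}, {"sx":-0.6, "sy":-0.8, "sz":0.4, "jaw":1}, {"jaw":1}, {"jaw":1}]}}

```text
clock: 10.25
position: [0.3689, -0.139, 0.165]
ee_rot: [-2.02, -2.406, 0.0]
force: [0.9, -0.3, 0.1]
width: 0.999
gripper_force: 0.0
```

Run:
```python
from h import *
import cv2
y=-.13;C=np.array([.5065,-.0102]);ey=np.array([-np.sin(y),np.cos(y)]);t=C-.078*ey
i,c=snap("wrist");cv2.imwrite("pics/w5.png",i)
P=[proj(c,[*t,z]) for z in(.074,.06,.056,.052)];print(np.round(P,1).tolist(),c[4][:3,3])
u,v=[int(max(0,k)) for k in P[2]-[50,50]];print(u,v)
cv2.imwrite("pics/c5.png",cv2.resize(i[v:v+100,u:u+130],None,fx=6,fy=6,interpolation=cv2.INTER_CUBIC))
s=arm.observe();M=R.from_rotvec(s["ee_rot"]).as_matrix();print(s["position"],np.arctan2(M[1,1],M[0,1]))
```

```text
[[455.6, 179.8], [446.6, 176.8], [444.2, 176.0], [441.9, 175.2]] [ 0.35639512 -0.06725573  0.32325446]
394 125
[ 0.37010529 -0.13832032  0.16535356] 0.17518540952872338
```

View pics/c5.png

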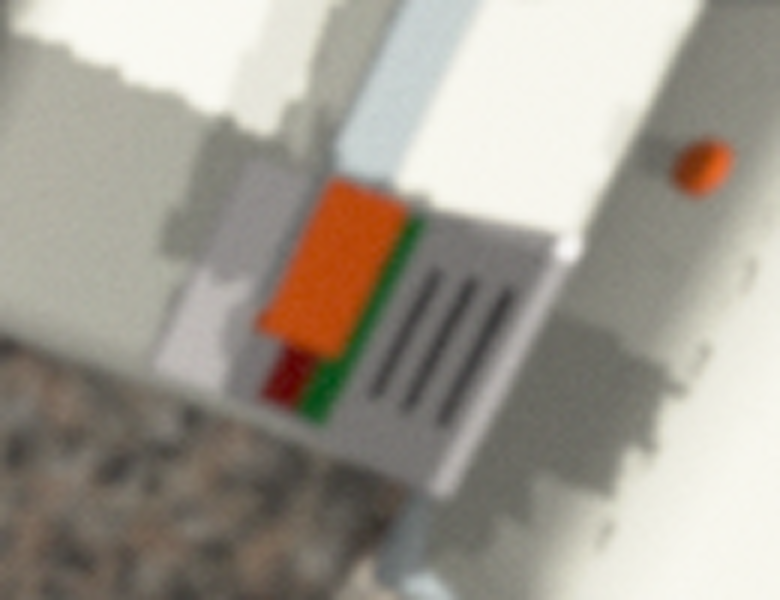

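Run:
```python
from h import *
import cv2,pickle
def cen(f,c,lo,hi):
    i=cv2.imread(f).astype(int);b,g,r=i[...,0],i[...,1],i[...,2]
    m=((r>140)&(g<120)&(b<70)&(r-g>90)).astype(np.uint8)
    n,l,st,ce=cv2.connectedComponentsWithStats(m)
    return [(ce[k].round(1).tolist(),st[k].tolist()) for k in range(1,n) if st[k,4]>15]
i,c5=snap("wrist")
c2=pickle.load(open("c2.pkl","rb"));c3=pickle.load(open("c3.pkl","rb"))
y=-.13;C=np.array([.5065,-.0102]);ex=np.array([np.cos(y),np.sin(y)]);ey=np.array([-np.sin(y),np.cos(y)])
for f,c in(("w2",c2),("w3",c3),("w5",c5)):
    print(f,[proj(c,[*(C-.078*ey),z]).round(1).tolist() for z in(.074,.056)])
    for p,st in cen(f"pics/{f}.png",c,0,0):
        print("  ",p,st)
        for z in(.078,.074,.06,.056,.052):
            q=ray(c,*p,z)[:2]-C;print("     z",z,"press x,y mm",np.round([1e3*q@ex,1e3*q@ey],1))
```

```text
w2 [[238.6, 263.6], [240.6, 256.6]]
w3 [[176.1, 256.3], [183.1, 247.1]]
   [194.7, 250.6] [187, 244, 15, 15, 139]
     z 0.078 press x,y mm [ -1.5 -62. ]
     z 0.074 press x,y mm [ -0.2 -63.5]
     z 0.06 press x,y mm [  4.2 -68.9]
     z 0.056 press x,y mm [  5.4 -70.4]
     z 0.052 press x,y mm [  6.7 -72. ]
w5 [[453.4, 180.5], [442.2, 176.6]]
   [512.4, 152.6] [510, 150, 5, 6, 17]
     z 0.078 press x,y mm [ 30.1 -46.1]
     z 0.074 press x,y mm [ 32.9 -45.6]
     z 0.06 press x,y mm [ 42.6 -43.9]
     z 0.056 press x,y mm [ 45.4 -43.5]
     z 0.052 press x,y mm [ 48.2 -43. ]
   [449.1, 169.4] [438, 156, 23, 27, 325]
     z 0.078 press x,y mm [ -8.9 -71.3]
     z 0.074 press x,y mm [ -6.8 -71.2]
     z 0.06 press x,y mm [  0.7 -71. ]
     z 0.056 press x,y mm [  2.9 -71. ]
     z 0.052 press x,y mm [  5.  -70.9]
```

Run:
```python
from h import *
import cv2,pickle
def cen(i):
    i=i.astype(int);b,g,r=i[...,0],i[...,1],i[...,2]
    m=((r>140)&(g<0.6*r)&(b<0.45*r)).astype(np.uint8)
    n,l,st,ce=cv2.connectedComponentsWithStats(m)
    return [(ce[k],st[k].tolist()) for k in range(1,n) if st[k,4]>60]
i5,c5=snap("wrist");cv2.imwrite("pics/w6.png",i5)
c2=pickle.load(open("c2.pkl","rb"))
y=-.13;C=np.array([.5065,-.0102]);ex=np.array([np.cos(y),np.sin(y)]);ey=np.array([-np.sin(y),np.cos(y)])
for i,c in((cv2.imread("pics/w2.png"),c2),(i5,c5)):
    for p,st in cen(i):
        print("  ",p,st)
        for z in(.074,.06,.056,.052):
            q=ray(c,*p,z)[:2]-C;print("     z",z,"press x,y mm",np.round([1e3*q@ex,1e3*q@ey],1))
```

```text
[244.73469388 256.9047619 ] [238, 248, 15, 20, 147]
     z 0.074 press x,y mm [  1.9 -68.4]
     z 0.06 press x,y mm [  3.6 -74.4]
     z 0.056 press x,y mm [  4.  -76.1]
     z 0.052 press x,y mm [  4.5 -77.9]
   [446.07258065 170.33602151] [434, 156, 24, 29, 372]
     z 0.074 press x,y mm [ -8.2 -72.1]
     z 0.06 press x,y mm [ -0.7 -71.9]
     z 0.056 press x,y mm [  1.4 -71.9]
     z 0.052 press x,y mm [  3.5 -71.8]
```

Converted, 0.04 m is 0.8, 0.03 m is 0.6.

{"name": "run_rows", "arguments": {"offsets": [{"sx":0.5, "sy":0.8, "sz":-0.4, "jaw":1}, {"sx":0.5, "sy":0.8, "jaw":1}, {"sx":0.5, "sy":0.8, "jaw":1}, {"sx":0.6, "sy":0.8, "jaw":1}, {"jaw":1}, {"jaw":1}, {"jaw":1}]}}

```text
clock: 11.1
position: [0.5077, -0.0085, 0.1844]
ee_rot: [-2.02, -2.406, 0.001]
force: [-0.3, -0.4, -0.1]
width: 0.999
gripper_force: 0.0
```

Run:
```python
from h import *
s=arm.observe();M=R.from_rotvec(s["ee_rot"]).as_matrix();print(s["position"],np.arctan2(M[1,1],M[0,1]),M.T@(np.array([.5066,-.0103,.111])-s["position"]))
```

```text
[ 0.5077264  -0.00845837  0.18438709] 0.17374863274523528 [-0.00159814 -0.00136239  0.0733888 ]
```

Converted, 0.03 m is 0.6, 0.023 m is 0.46.

{"name": "run_rows", "arguments": {"offsets": [{"sx":-0.032, "sy":-0.028, "sz":0.4, "jaw":1}, {"sz":0.6, "jaw":1}, {"sz":0.46, "jaw":1}, {"jaw":0}, {"jaw":0}, {"jaw":0}, {"jaw":0}, {"jaw":0}, {"jaw":0}, {"jaw":0}], "grip_force": 50}}

```text
clock: 12.1
position: [0.5063, -0.0103, 0.1121]
ee_rot: [-2.021, -2.404, 0.001]
force: [-3.6, -0.5, 8.2]
width: 0.565
gripper_force: 50.0
```

{"name": "run_rows", "arguments": {"offsets": [{"jaw":0}, {"jaw":0}]}}

```text
clock: 12.3
position: [0.5063, -0.0103, 0.1121]
ee_rot: [-2.021, -2.404, 0.001]
force: [-5.5, -0.4, 8.2]
width: 0.561
gripper_force: 50.0
```

Run:
```python
from h import *
s=arm.observe();M=R.from_rotvec(s["ee_rot"]).as_matrix();print(s["position"],np.arctan2(M[1,1],M[0,1]),s["ft_torque"])
```

```text
[ 0.5062989  -0.01031774  0.11213873] 0.1725251458485313 [-0.19160796  1.13743735 -0.10944035]
```

Converted, 0.0002 m is 0.004, 0.0001 m is 0.002, 0.1 rad is 0.0318.

{"name": "run_rows", "arguments": {"offsets": [{"sz":0.002, "yaw":0.0255, "jaw":0}, {"sz":0.004, "yaw":0.0318, "jaw":0}, {"sz":0.004, "yaw":0.0318, "jaw":0}, {"sz":0.004, "yaw":0.0318, "jaw":0}, {"sz":0.004, "yaw":0.0318, "jaw":0}, {"sz":0.004, "yaw":0.0318, "jaw":0}, {"sz":0.004, "yaw":0.0318, "jaw":0}, {"sz":0.004, "yaw":0.0318, "jaw":0}, {"sz":0.002, "yaw":0.0255, "jaw":0}, {"jaw":0}], "grip_force": 50}}

```text
clock: 13.3
position: [0.5073, -0.0105, 0.1111]
ee_rot: [2.841, 1.34, 0.001]
force: [-3.7, -3.0, 12.2]
width: 0.56
gripper_force: 49.9
```

{"name": "run_rows", "arguments": {"offsets": [{"yaw":0.0095, "jaw":0}, {"jaw":0}, {"jaw":0}]}}

```text
clock: 13.6
position: [0.5073, -0.0106, 0.1111]
ee_rot: [2.859, 1.301, 0.001]
force: [-4.3, -2.9, 11.8]
width: 0.559
gripper_force: 49.9
```

Run:
```python
from h import *
s=arm.observe();M=R.from_rotvec(s["ee_rot"]).as_matrix();print(s["position"],np.arctan2(M[1,1],M[0,1]),s["ft_torque"])
```

```text
[ 0.50733256 -0.01056509  0.11111965] -0.7166968646319073 [-0.482049    0.92118862  0.36514132]
```

{"name": "run_rows", "arguments": {"offsets": [{"jaw":1}, {"jaw":1}, {"jaw":1}, {"jaw":1}, {"jaw":1}, {"jaw":1}]}}

```text
clock: 14.2
position: [0.5071, -0.01, 0.1099]
ee_rot: [2.86, 1.301, -0.0]
force: [0.4, 0.1, -0.0]
width: 0.993
gripper_force: 0.0
```

{"name": "run_rows", "arguments": {"offsets": [{"sz":-0.6, "jaw":1}, {"sz":-0.9, "jaw":1}, {"sz":-0.8, "yaw":-0.0446, "jaw":1}, {"yaw":-0.0446, "jaw":1}, {"yaw":-0.0446, "jaw":1}, {"yaw":-0.0446, "jaw":1}, {"yaw":-0.0446, "jaw":1}, {"yaw":-0.0446, "jaw":1}, {"yaw":-0.0446, "jaw":1}, {"yaw":-0.0382, "jaw":1}]}}

```text
clock: 15.2
position: [0.507, -0.0101, 0.2249]
ee_rot: [-1.751, -2.608, 0.0]
force: [0.2, 0.4, -0.2]
width: 1.002
gripper_force: 0.0
```

{"name": "run_rows", "arguments": {"offsets": [{"jaw":1}, {"jaw":1}, {"jaw":1}, {"jaw":1}]}}

```text
clock: 15.6
position: [0.5071, -0.01, 0.225]
ee_rot: [1.76, 2.602, -0.0]
force: [0.7, -0.3, -0.1]
width: 0.999
gripper_force: 0.0
```

Run:
```python
from h import *
import cv2,pickle
i,c=snap("wrist");cv2.imwrite("pics/c7.png",cv2.resize(i[138:288,203:353],None,fx=4,fy=4,interpolation=cv2.INTER_CUBIC));pickle.dump(c,open("c7.pkl","wb"))
s=arm.observe();M=R.from_rotvec(s["ee_rot"]).as_matrix();print(s["position"],np.arctan2(M[1,1],M[0,1]))
```

```text
[ 0.50710083 -0.01000027  0.22496167] 0.3817002914778513
```

View pics/c7.png

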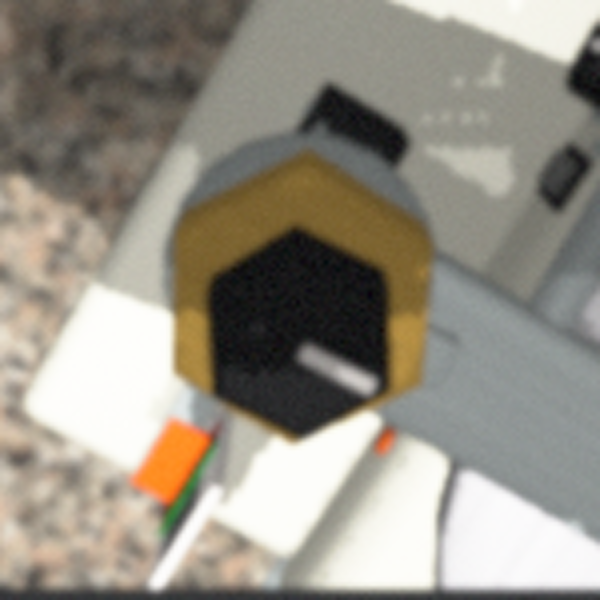

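```bash
python3 -c "
from cell import arm, camrig, order
print(order.sign_off())"
```

```text
the job is handed in; nothing more can be done
None
```

I slackened the jam nut, turned the screw down to about 3.1 rad (pointer measured near the middle of the green before retightening), did the nut up again to about its original angle, let go and handed the job in at about 15.6 s; no verdict came back, and I did not separately re-measure the pointer after tightening or check the glass, jar, mug and timer.

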